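Release and slide open the gauge bay guard

TASK

Open the sliding guard of the gauge bay so that the gauge under it can be reached. A spring catch locks it, inside a release notch somewhere along the black strip on the guard's rear edge: feel along the strip with a fingertip to find the notch, press the catch in, and push the guard toward the robot right up to its stop. Touch and push only: lift nothing, and leave the things round the bay and in it where they are.

Things in the scene. Friction and masses are not known exactly. Their poses are not given: they have to be found in the camera images.
- bay: fixed grey and aluminium housing, 316 mm wide, 298 mm deep, 54 mm high; the flat guard frame (324 mm wide, 165 mm deep, clear pane 66 mm and rear catch housing 98 mm above the worktop) slides on it. Origin on the worktop, midway across its width. x points away from the robot (152 mm from the origin to the shut guard's rear edge), y left along the width, z up. The guard cannot be lifted off.
- edge_left (a point): left end (robot's left) of the strip on the guard's rear edge, at the strip's top rear corner 94 mm above the worktop. The strip is black, its rear face upright and flat, 140 mm long, from 56 to 94 mm above the worktop, between two grey guide shoes 92 mm long whose rear faces stand 3 mm proud. Axes turn with the guard: x straight out of the rear face (away from the robot), y along the edge to the left, z up.
- edge_right (a point): right end of the strip, on the same corner line, 140 mm from edge_left, same axes; both points move with the guard. Apart from the release notch the strip is smooth and unyielding. The worktop behind the shut guard is clear for at least 60 mm.
- edge_mid (a point): middle of the strip, same line and axes. The release notch, a 44 mm wide gap in the strip open at top, bottom and rear, has its middle anywhere up to 43 mm left or right of here, different each time. In it stands the catch's black push plate, upright, 36 mm wide, from 59 to 91 mm above the worktop, 9 mm in from the strip's rear face. The housing reaches 54 mm up: a fingertip lower than that strikes them as the guard slides.
- catch (a joint): spring catch, m the push plate is pressed in: 0 at rest (guard locked), grows as the plate is pushed toward the robot, 0.008 at its stop. It starts to give at about 3 N, frees the guard at about 0.005 (6.5 N), takes 9 N at its stop, and springs back when let go.
- guard (a joint): sliding guard, m: 0 shut and locked by the catch (a push then moves it 1 mm at most), grows as it slides toward the robot, 0.13 at its stop. Once freed it slides with 3 to 5 N and stays where it is left.
- gauge_1: pressure gauge lying on its back in the bay under the guard, case 87 mm across and 40 mm high; origin at the centre of its underside
- adaptor_1: brass hexagon pressure adaptor standing in the bay, 31 mm across, 40 mm high; origin at the centre of its underside
- union_nut_1: brass union nut lying in the bay, 26 mm across, 19 mm high; origin at the centre of its underside
- small_case: small aluminium-edged instrument case, 135x154x126 mm, standing to the right of the bay; origin at the centre of its underside
- weight_1_0: steel calibration weight with a neck, 37 mm across, 88 mm high, standing to the right of the bay; origin at the centre of its underside
- weight_1_1: steel calibration weight with a neck, 33 mm across, 98 mm high, standing to the right of the bay; origin at the centre of its underside
- weight_1_2: steel calibration weight with a neck, 27 mm across, 62 mm high, standing to the right of the bay; origin at the centre of its underside
- oil_bottle: white dropper bottle with a red spout, 46 mm across, 119 mm high, to the right of the bay; origin at the centre of its underside
- ring_gauge: steel setting ring, 54 mm across, 18 mm high, lying behind the bay; origin at the centre of its underside
- adaptor_2: steel hexagon pressure adaptor standing behind the bay, 25 mm across, 36 mm high; origin at the centre of its underside

How it is judged:
On the way:
1. the catch inside the notch is pressed in while the guard is still shut (value of joint catch above 0.004 m and value of joint guard below 0.02 m).
At the end, for the whole second after the job is handed in: The guard stands open at its stop (at least 115 of its 130 mm), at rest, with the catch sprung back (value of joint guard above 0.115 m and velocity of joint guard below 0.01 m/s and value of joint catch below 0.002 m); the robot touches nothing.
It fails at once if something round the bay or in it is moved by more than 15 mm, lifted or knocked over (distance of any of gauge_1, adaptor_1, union_nut_1, small_case, weight_1_0, weight_1_1, weight_1_2, oil_bottle, ring_gauge, adaptor_2 from where it was at the start of the episode above 0.015 m or angle between any of gauge_1, adaptor_1, union_nut_1, small_case, weight_1_0, weight_1_1, weight_1_2, oil_bottle, ring_gauge, adaptor_2's own z axis and vertical above 0.35 rad).
It also fails if it takes over 58 s, if anything falls off the work surface, if the arm or the gripper's body presses on something with over 40 N, if the wrist force passes 120 N, or if a joint passes its speed limit or range.

ROBOT

A 7-joint arm with a two-finger parallel gripper is mounted at the origin on the work surface; the furniture and walls round the work are solid. World frame = base frame: x ahead of the robot, y to its left, z up, the work surface at z = 0. Lengths are in m, angles in rad, forces in N, time in s.
With the tool pointing down it reaches from about 0.4 to 0.9 m from the base axis. Payload 5.6 kg.
Tool frame: the origin (TCP) lies midway between the tips of the shut fingers; the grasp point (between the pads) lies 19 mm behind it; z points along the fingers, y is the line along which they close (so a half turn about z gives the same grasp; the last joint's range is limited). The gripper opens to 92 mm and grips with 3 to 60 N. Pads are 20 mm wide; open, the fingers measure 128 mm over their backs; the gripper's body (75 mm by 189 mm) begins 69 mm behind the grasp point.
Start: joints at [1.294, 0.468, -0.012, 1.603, 0.006, 1.071, -0.056], TCP at [0.151, -0.632, 0.215] pointing down, gripper open.
Joint ranges: [-2.53, 2.53], [-0.31, 2.02], [-1.57, 1.55], [0.28, 2.44], [-1.29, 4.43], [0.15, 1.84], [-2.92, 2.92]. Speed limits (rad/s): [2.57, 2.57, 3.14, 3.14, 3.14, 3.14, 3.14].

INTERFACE

Orientations are given as a 3x3 rotation matrix whose columns are the frame's x, y, z axes.
In Python, from station import env, effector, solver, viewer, workorder, search_frame, tip_of gives the robot as it stands. Calls block until the motion is done:
- env.reach(position, orientation): joint-space move of the TCP to a pose.
- env.movel(position, frame=None, rate=0.15): straight line of the TCP; frame=None keeps the orientation; rate is the mean speed in m/s.
- env.goto_joints(angles): joint-space move.
- effector.release() and effector.grasp(squeeze=None): open the fingers fully, or close them until they stop; squeeze is the grip in N (None keeps the last).
- env.pause(seconds).
- solver.inverse_kinematics(position, orientation): joint angles nearest the present ones, or None.
- env.sense(): the state.
- viewer.read_camera(name): name is "scene" or "side" or "wrist"; returns (picture, depth): 480x640x3 uint8, red, green, blue; 480x640 float32, m along the optical axis (not along the pixel's ray), 0 where there is no reading.
- viewer.camera_info(name): a dict with "intrinsics" (3x3 intrinsics, pixels), "dist_coeffs" ([k1, k2, p1, p2, k3] as OpenCV has them; the pictures are not rectified), "eye" and "rotation" of the camera in the world; the wrist camera has in their place "T_tool_cam" (4x4, takes a point from camera to tool coordinates, whose origin is the TCP and whose axes are the flange's). Camera axes: x right, y up, looking along -z (the intrinsics and any distortion apply to the point x, -y, -z); pixel columns grow to the right and rows downward; lengths in m; the calibration is good to about 2 mm. A picture is of the moment at which its call begins: read the wrist's pose just before it. camera_info takes no time and is no camera call.
A pose or a line that the arm cannot do raises env.PlanningError and nothing moves.
- workorder.finish_job(): hands the job in; it is judged then, once.
Trained networks look in the newest picture that a camera, given by its name, has taken for a name from the list of things; names that differ only in an ending like _2 or _b are one class to them, and where a whole thing is asked for, a point or a joint stands for the part that bears it (a point fixed in the world has none). Each returns a list of dicts, best first, with "score" (0 to 1); they miss things now and then, are a little off and sometimes report something else, mostly with a low value. They report only what shows in the picture. A call takes as long as a camera call.
- search_frame(camera, name): "at" ([x, y, z] in m, in world coordinates, good to about 4 mm: the middle of the surface that is visible of it).
- tip_of(camera, name): "at" ([x, y, z] in m, in world coordinates, good to about 4 mm: a listed point, or the origin of a listed thing).
The state is a dict: "t": time; "joint_positions": joint angles; "joint_velocities": joint speeds; "tau": joint torques, N m; "ee_pos": TCP position; "tcp_rot": TCP orientation; "wrist_force": force on the tool from outside, world axes, zero at the start; "moment": the same for the moment, N m; "gripper_width": finger opening in m; "grasp_force": force on a finger pad.
Only numpy, scipy, OpenCV 4.12 (cv2) and the standard library are available. Lean on these libraries where they do the work, as an engineer would, in place of code of your own. Each camera call takes 0.05 s, during which the arm holds its last target. There are 200 camera calls.

## Working session

There is one attempt and no reset: what is moved stays moved. The work goes in short steps, each a Python script; the robot and the scene stay as the last script left them, time stands still between calls to the robot, and variables do not carry over. Pictures are saved under pics/ and viewed, at most 10 in all, crops included, and the job is handed in when it is done.

```bash
ls; mkdir -p pics
python3 - <<'E'
from station import *
import cv2,numpy as np
for c in ("scene","side"):
    p,d=viewer.read_camera(c); cv2.imwrite(f"pics/{c}1.png",p[:,:,::-1])
    for n in ("edge_left","edge_mid","edge_right","bay","ring_gauge","adaptor_2","small_case","oil_bottle","weight_1_0"):
        print(c,n,[(np.round(r["at"],3).tolist(),round(r["score"],2)) for r in tip_of(c,n)[:3]])
print(env.sense())
E
```

```text
pics
scene edge_left [([0.579, 0.155, 0.097], 0.89)]
scene edge_mid [([0.583, 0.084, 0.091], 0.9)]
scene edge_right [([0.586, 0.013, 0.093], 0.78), ([0.57, -0.209, 0.002], 0.26)]
scene bay [([0.425, 0.074, 0.002], 0.56)]
scene ring_gauge [([0.764, 0.115, -0.002], 0.85)]
scene adaptor_2 [([0.771, 0.218, 0.004], 0.43)]
scene small_case [([0.468, -0.296, -0.001], 0.76)]
scene oil_bottle [([0.577, 0.154, 0.099], 0.38)]
scene weight_1_0 [([0.661, -0.202, 0.0], 0.87), ([0.611, -0.238, -0.003], 0.87), ([0.566, -0.209, -0.0], 0.79)]
side edge_left [([0.582, 0.157, 0.096], 0.73)]
side edge_mid [([0.584, 0.08, 0.096], 0.73)]
side edge_right [([0.592, 0.014, 0.098], 0.95)]
side bay [([0.468, -0.292, -0.002], 0.59), ([0.431, 0.079, -0.0], 0.57), ([0.657, -0.207, 0.002], 0.31)]
side ring_gauge [([0.759, 0.115, 0.003], 0.47)]
side adaptor_2 []
side small_case [([0.465, -0.289, -0.002], 0.69)]
side oil_bottle [([0.58, 0.157, 0.094], 0.35)]
side weight_1_0 [([0.575, -0.211, -0.004], 0.66), ([0.615, -0.236, 0.005], 0.57), ([0.657, -0.206, 0.001], 0.56)]
{'t': 1.0, 'joint_positions': array([ 1.29399717,  0.46747982, -0.01160109,  1.60268626,  0.00600045,
        1.07136298, -0.0562909 ]), 'joint_velocities': array([-0.0014889 ,  0.0001944 , -0.00050591, -0.00030157,  0.00016676,
       -0.0002116 ,  0.00214464]), 'tau': array([-3.82573280e-04, -5.20419788e+01, -1.28387593e-02, -2.44057220e+01,
       -5.67896501e-02,  1.16024836e-02,  3.58906095e-05]), 'ee_pos': array([ 0.15055466, -0.63235309,  0.21461117]), 'tcp_rot': array([[ 9.72807410e-01,  2.31615507e-01, -1.02661695e-05],
       [ 2.31615505e-01, -9.72807405e-01, -1.05454580e-04],
       [-3.44119218e-05,  1.00209193e-04, -9.99999994e-01]]), 'wrist_force': array([ 0.6607244 , -0.66478869,  0.78012655]), 'moment': array([ 0.00340444, -0.00017126, -0.01880219]), 'grasp_force': 0.0, 'gripper_width': 0.09165606344546283}
```

View pics/scene1.png

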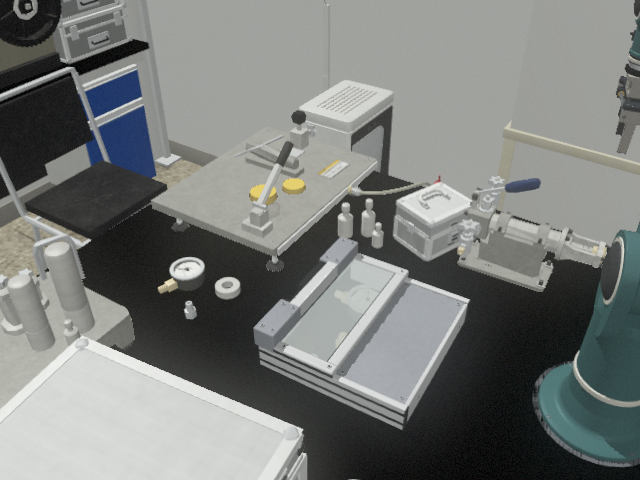

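View pics/side1.png

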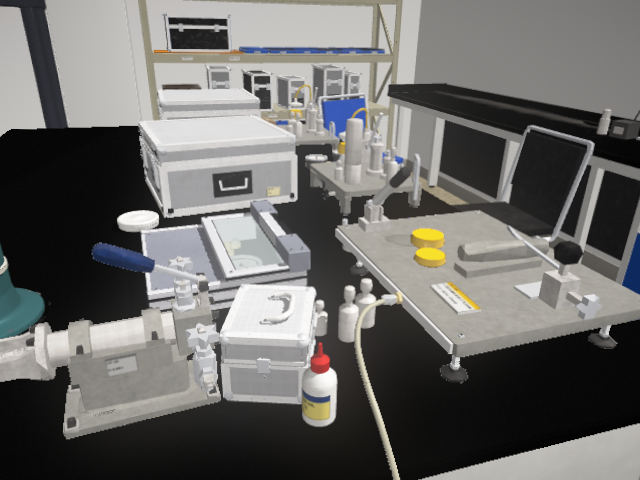

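The scene view shows the bay with the rear strip between the grey shoes at about (275,330) and (340,250). The ring gauge is at (227,288) and the adaptor at (190,311). The side view shows the weights, case and bottle on the robot's right and the table with clamps behind. Next I'll check obstacle heights.

```bash
cat > h.py <<'E'
from station import *
import cv2,numpy as np
def cloud(cam,d,T=None):
    i=viewer.camera_info(cam); v,u=np.nonzero(d>0); z=d[v,u].astype(float)
    p=cv2.undistortPoints(np.stack([u,v],1).astype(float)[:,None],np.array(i["intrinsics"]),np.array(i["dist_coeffs"]))[:,0]
    c=np.stack([p[:,0]*z,-p[:,1]*z,-z],1)
    if T is None: R,t=np.array(i["rotation"]),np.array(i["eye"])
    else:
        M=T@np.array(i["T_tool_cam"]); R,t=M[:3,:3],M[:3,3]
    return c@R.T+t,u,v
def toolT():
    s=env.sense(); T=np.eye(4); T[:3,:3]=s["tcp_rot"]; T[:3,3]=s["ee_pos"]; return T
def ori(yaw):
    c,s=np.cos(yaw),np.sin(yaw)
    return np.array([[-s,c,0],[c,s,0],[0,0,-1.]])
E
python3 - <<'E'
from h import *
P=np.concatenate([cloud(c,viewer.read_camera(c)[1])[0] for c in("scene","side")])
xs=np.arange(.1,1.05,.05); 
print("x   ",(xs*100).round().astype(int))
for y in np.arange(.35,-.8,-.05):
    r=[]
    for x in xs:
        m=(abs(P[:,0]-x)<.025)&(abs(P[:,1]-y)<.025)&(P[:,2]<.8)
        r.append(int(100*np.percentile(P[m,2],98)) if m.sum()>3 else -9)
    print("%.2f"%y,r)
m=(abs(P[:,2]-.097)<.006)&(P[:,0]>.5)&(P[:,0]<.62)&(P[:,1]>-.12)&(P[:,1]<.28)
print(m.sum(),cv2.minAreaRect(P[m,:2].astype(np.float32)))
print(np.round(viewer.camera_info("wrist")["T_tool_cam"],3))
E
```

```text
x    [ 10  15  20  25  30  35  40  45  50  55  60  65  70  75  80  85  90  95
 100]
0.35 [0, 0, 0, 2, 2, 0, 0, -9, 0, 0, 0, 0, 0, 0, 7, 10, 7, 18, 16]
0.30 [0, 0, 0, 0, 0, 0, 0, 0, 0, 0, 0, 0, 0, 0, 0, 7, 7, 0, 16]
0.25 [0, 0, 0, 1, 5, 5, 7, 7, 7, 10, 6, 0, 0, 0, 0, 0, 0, 0, 0]
0.20 [0, 0, 0, 4, 5, 5, 7, 7, 7, 10, 9, 0, 0, 3, 3, 3, 0, 0, 0]
0.15 [0, 0, 0, 0, 5, 5, 7, 7, 7, 10, 10, 0, 0, 2, 4, 4, 4, 0, 0]
0.10 [0, 0, 0, 0, 5, 5, 7, 7, 7, 10, 9, 0, 0, 2, 4, 4, 4, 0, 0]
0.05 [1, 0, 0, 0, 5, 5, 7, 7, 7, 10, 9, 0, 9, 9, 9, 9, 9, 9, 9]
0.00 [1, 0, 0, 0, 5, 5, 6, 7, 7, 10, 10, 0, 9, 17, 11, 9, 9, 9, 9]
-0.05 [1, 0, 0, 0, 5, 5, 5, 7, 7, 10, 10, 0, 9, 21, 10, 11, 9, 9, 9]
-0.10 [0, 0, 0, 0, 5, 5, 5, 7, 7, 9, 9, 0, 9, 25, 11, 11, 9, 9, 9]
-0.15 [0, 0, 0, 0, 0, 15, 0, 0, 0, 0, 0, 0, 9, 25, 11, 11, 9, 14, 9]
-0.20 [0, 0, 0, 0, 0, 16, 0, 11, 11, 6, 6, 8, 9, 11, 13, 14, 14, 15, 9]
-0.25 [0, 11, 12, 11, 12, 16, 13, 11, 12, 11, 9, 9, 9, 9, 14, 14, 14, 14, 14]
-0.30 [12, 13, 13, 23, 23, 19, 17, 11, 12, 11, 8, 8, 9, 10, 9, 9, 10, 14, 9]
-0.35 [12, 12, 12, 11, 11, 10, 11, 11, 12, 7, 8, 0, 9, 10, 9, 9, 
[... 165 characters left out ...]
 0, 0, 0, 0, 0, 0, 3, 0, 0, 0, 0, 0, 0, 0, 0, 0]
-0.55 [33, 34, -9, -9, -9, -9, -9, -9, -9, -9, -9, -9, -9, -9, -9, -9, -9, -9, -9]
-0.60 [-9, 46, 54, -9, -9, -9, -9, -9, -9, -9, -9, -9, -9, -9, -9, -9, -9, -9, -9]
-0.65 [-9, 36, 53, -9, -9, -9, -9, -9, -9, -9, -9, -9, -9, -9, -9, -9, -9, -9, -9]
-0.70 [-9, 29, 34, -9, -9, -9, -9, -9, -9, -9, -9, -9, -9, -9, -9, -9, -9, -9, -9]
-0.75 [-9, -9, -9, -9, -9, -9, -9, -9, -9, -9, -9, -9, -9, -9, -9, -9, -9, -9, -9]
3620 ((0.5619032382965088, 0.08226461708545685), (0.048503994941711426, 0.3305032551288605), 2.788151741027832)
[[-0.     0.962  0.273  0.077]
 [ 1.     0.     0.    -0.   ]
 [-0.     0.273 -0.962 -0.17 ]
 [ 0.     0.     0.     1.   ]]
```

Run:
```python
from h import *
env.movel([.151,-.632,.40],rate=.25)
effector.grasp(squeeze=40)
yaw=.049; O=ori(yaw)
env.reach([.615,.06,.36],O)
env.movel([.625,.06,.22],rate=.25)
T=toolT(); p,d=viewer.read_camera("wrist"); cv2.imwrite("pics/w1.png",p[:,:,::-1])
np.savez("w1.npz",T=T,d=d)
s=env.sense(); print(s["t"],s["ee_pos"],s["gripper_width"],s["wrist_force"])
P,u,v=cloud("wrist",d,T)
n=np.array([np.cos(yaw),np.sin(yaw)]);l=np.array([-n[1],n[0]]);o=np.array([.5835,.0825])
a=(P[:,:2]-o)@n; b=(P[:,:2]-o)@l
for bb in np.arange(-.09,.091,.006):
    m=(abs(b-bb)<.003)&(abs(a)<.04)&(P[:,2]>.085)
    m2=(abs(b-bb)<.003)&(abs(a)<.04)&(P[:,2]>.06)&(P[:,2]<.093)
    if m.sum()>5: print(round(bb,3),m.sum(),round(np.percentile(a[m],98),4),round(P[m,2].max(),3), m2.sum(), round(np.median(a[m2]),4) if m2.any() else None)
for q in("edge_left","edge_mid","edge_right"): print(q,[(np.round(r["at"],3).tolist(),round(r["score"],2)) for r in tip_of("wrist",q)[:2]])
```

```text
7.0333 [0.62607374 0.06054547 0.22201753] 0.000467701282723077 [ 0.28224647 -0.33552745  0.29502994]
-0.09 342 0.0028 0.1 22 0.0029
-0.084 334 0.003 0.102 21 0.0031
-0.078 384 0.0041 0.102 58 0.0035
-0.072 391 0.0025 0.1 58 0.0022
-0.066 367 -0.0001 0.1 67 -0.0002
-0.06 337 -0.0003 0.1 46 -0.0002
-0.054 347 -0.0004 0.1 49 -0.0002
-0.048 360 -0.0003 0.1 37 -0.0003
-0.042 352 -0.0002 0.1 42 -0.0002
-0.036 436 0.0367 0.313 50 -0.0003
-0.03 834 0.0367 0.318 50 -0.0003
-0.024 1128 0.0391 0.32 47 -0.0003
-0.018 1086 0.0394 0.327 48 -0.0003
-0.012 2930 0.0397 0.333 54 -0.0003
-0.006 6724 0.0378 0.339 49 -0.0004
0.0 12392 0.0388 0.344 57 -0.0004
0.006 11157 0.0367 0.335 56 -0.0004
0.012 421 -0.0005 0.333 56 -0.0004
0.018 370 -0.0011 0.1 128 -0.0058
0.024 280 -0.0097 0.1 59 -0.0111
0.03 317 -0.0094 0.1 120 -0.011
0.036 343 -0.0095 0.1 140 -0.0118
0.042 351 -0.0095 0.1 150 -0.012
0.048 388 -0.0094 0.1 148 -0.0122
0.054 306 -0.0096 0.101 117 -0.0106
0.06 287 -0.0114 0.101 43 -0.0104
0.066 464 -0.0007 0.1 81 -0.001
0.072 527 0.0016 0.1 64 0.0
0.078 556 0.0025 0.102 51 0.0025
0.084 573 0.004 0.103 60 0.0039
0.09 557 0.0024 0.1 39 0.0025
edge_left [([0.58, 0.158, 0.093], 0.9), ([0.66, -0.203, -0.004], 0.42)]
edge_mid [([0.584, 0.089, 0.094], 0.95)]
edge_right [([0.585, 0.013, 0.088], 0.57)]
```

View pics/w1.png

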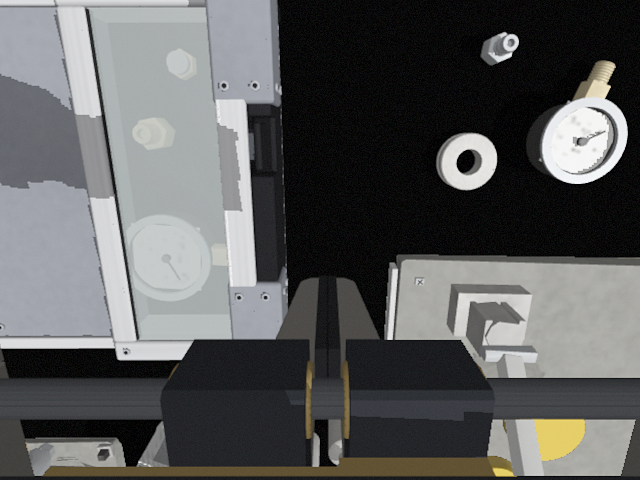

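The wrist view shows the notch as the recess at pixels (262, 108–175), near the left end of the strip. Depth puts it at b ≈ +20 to +63 mm from edge_mid, with the plate 9 mm in. I'll go there and feel.

```bash
cat >> h.py <<'E'
yaw=.049; O=ori(yaw); n=np.array([np.cos(yaw),np.sin(yaw)]);l=np.array([-n[1],n[0]]);o=np.array([.5832,.0825])
def pos(a,b,z=.066): return np.r_[o+a*n+b*l,z]
def st():
    s=env.sense(); f=s["wrist_force"]; q=s["ee_pos"][:2]-o
    return s["t"],q@n,q@l,s["ee_pos"][2],f[:2]@n,f[:2]@l,f[2],s["gripper_width"]
def show(): print(np.round(st(),4).tolist())
E
python3 - <<'E'
from h import *
env.movel(pos(.042,.041,.22),O,rate=.25)
env.movel(pos(.042,.041,.066),rate=.15); show()
f0=st()[4]
a=.042
while a>-.012:
    a-=.003; env.movel(pos(a,.041),rate=.03); show()
    if st()[4]-f0>2: break
E
```

```text
[8.7667, 0.0428, 0.0413, 0.0671, -0.4953, -0.702, 1.3688, 0.0001]
[9.0167, 0.0391, 0.041, 0.0667, -0.103, 0.788, -0.3335, 0.0007]
[9.2667, 0.0358, 0.041, 0.0661, -0.7699, 0.5711, -0.0143, 0.0003]
[9.5167, 0.0328, 0.041, 0.066, 0.1699, -0.0237, -0.0081, 0.0006]
[9.7667, 0.0298, 0.041, 0.066, -0.2441, -0.3516, 0.6109, 0.0003]
[10.0167, 0.0268, 0.041, 0.066, -0.717, 0.1708, -0.1877, 0.0003]
[10.2667, 0.0238, 0.041, 0.066, 0.1218, -0.1368, 0.0984, 0.0004]
[10.5167, 0.0208, 0.041, 0.066, -0.6292, 0.8785, -0.4678, 0.0003]
[10.7667, 0.0178, 0.041, 0.066, 0.2597, -0.5734, -0.2111, 0.0001]
[11.0167, 0.0148, 0.041, 0.066, 0.1308, 0.0603, 0.7187, 0.0005]
[11.2667, 0.0118, 0.041, 0.066, -0.1713, 0.073, -0.0431, 0.0007]
[11.5167, 0.0088, 0.041, 0.066, 0.0412, -0.3373, 0.4237, 0.0004]
[11.7667, 0.0059, 0.041, 0.0661, -0.6057, 0.1536, 0.8678, 0.0002]
[12.0167, 0.0036, 0.041, 0.0661, 3.3389, 0.3863, -1.1379, 0.0004]
```

Run:
```python
from h import *
a=.0026
while a>-.012:
    a-=.0015; env.movel(pos(a,.041),rate=.03); show()
    if st()[4]>14: break
    if st()[1]<-.0035 : break
```

```text
[12.2667, 0.0028, 0.041, 0.0662, 6.964, -0.1082, -3.5879, -0.0]
[12.5167, 0.0018, 0.041, 0.0662, 8.9719, 0.2775, -4.4535, 0.0001]
[12.7667, 0.0008, 0.041, 0.0663, 8.4975, -0.4246, -6.127, 0.0005]
[13.0167, 0.0, 0.041, 0.0663, 10.3131, -0.0094, -7.3654, 0.0003]
[13.2667, -0.004, 0.041, 0.0663, 5.7504, -0.6119, -1.7778, 0.0004]
```

Run:
```python
from h import *
for a in (-.03,-.07,-.11):
    env.movel(pos(a,.041),rate=.05); show()
    if st()[4]>20: break
else:
    while a>-.15:
        a-=.003; env.movel(pos(a,.041),rate=.03); show()
        if st()[4]>14: break
```

```text
[13.9167, -0.031, 0.041, 0.0658, -0.5811, 0.287, -0.1093, 0.0003]
[14.8667, -0.0707, 0.041, 0.0659, 0.7905, 0.3022, -0.1748, 0.0005]
[15.8167, -0.1108, 0.041, 0.0659, 0.4538, 0.4425, -0.1089, 0.0002]
[16.0667, -0.113, 0.041, 0.066, 1.3707, -0.0126, -1.3793, 0.0004]
[16.3167, -0.1162, 0.041, 0.0661, 1.9509, -0.1728, -1.0509, 0.0006]
[16.5667, -0.1193, 0.041, 0.0661, 1.3395, 0.1953, -0.6059, 0.0004]
[16.8167, -0.1224, 0.041, 0.066, 1.7639, 0.5171, 0.1525, 0.0006]
[17.0667, -0.1247, 0.041, 0.0661, 3.6565, -0.0507, -0.9895, 0.0005]
[17.3167, -0.1273, 0.041, 0.0662, 5.0586, -0.8547, -1.7483, 0.0006]
[17.5667, -0.1297, 0.041, 0.0662, 7.6713, 0.6121, -5.0369, -0.0002]
[17.8167, -0.132, 0.041, 0.0663, 8.8618, 0.3732, -5.2026, 0.0004]
[18.0667, -0.1325, 0.0411, 0.0667, 13.9372, -0.942, -9.1663, -0.0002]
[18.3167, -0.1325, 0.0412, 0.0671, 22.6951, -0.4757, -15.6581, 0.0007]
```

Run:
```python
from h import *
env.movel(pos(-.07,.041),rate=.1); env.movel(pos(-.07,.041,.2),rate=.15); env.movel(pos(.03,.0,.3),rate=.25); show()
for c in("scene","wrist"):
    p,d=viewer.read_camera(c)
    if c=="scene": cv2.imwrite("pics/s2.png",p[:,:,::-1])
    for q in("edge_left","edge_mid","edge_right"):
        r=tip_of(c,q)
        if r: print(c,q,np.round(r[0]["at"],3),round(r[0]["score"],2),"open",round(-(np.array(r[0]["at"])[:2]-o)@n,3))
```

```text
[20.95, 0.0287, 0.0006, 0.2985, -0.5321, -0.5936, -0.4672, 0.0004]
scene edge_left [0.448 0.146 0.097] 0.84 open 0.132
scene edge_mid [0.454 0.074 0.093] 0.8 open 0.129
scene edge_right [0.46  0.006 0.09 ] 0.96 open 0.127
wrist edge_left [0.447 0.148 0.095] 0.83 open 0.133
wrist edge_mid [0.455 0.081 0.094] 0.75 open 0.128
wrist edge_right [0.458 0.008 0.088] 0.64 open 0.129
```

View pics/s2.png

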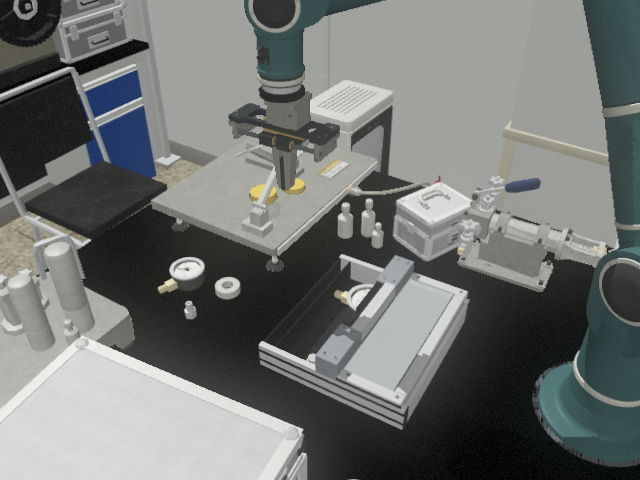

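The picture shows the guard open with the strip line now near (340,360)–(400,270), the gauge exposed at (360,297), and the other things unmoved.

```bash
python3 -c "
from station import *
print(workorder.finish_job())"
```

```text
the job is handed in; nothing more can be done
None
```

The job is handed in, with no verdict shown: I pressed the catch in its notch 41 mm left of edge_mid and pushed the guard to its stop (about 130 mm open by camera), then backed the arm clear at about 21 s of the 58 s, with nothing else seen to have moved.

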